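Load the grinding jar into the mill and snap its lid shut

TASK

Press the red thumb button so the mill's sprung lid pops open, then take the grinding jar with the orange knob, lower it (do not drop it) upright into the round nest until it sits fully home. Push the lid down until the latch clicks and the lid stays shut by itself. Be gentle with the button, which breaks under more than 20 N, and the lid, which breaks under more than 28 N, and leave the blue-knobbed jar, the white flask and the calculator where they are.

Things in the scene. Friction and masses are not known exactly. Their poses are not given: they have to be found in the camera images.
- mill: Cream benchtop mill, fixed to the bench: body 170 x 170 mm, 85 mm high (its top is the deck), lid on top, and in front a latch housing 60 mm long, 70 mm wide, 48 mm high. Origin: centre of the body's underside on the bench. x points from the front (button) to the back (hinge), y left, z up.
- button (a point): Mean place of the top centre of the red button cap (26 mm across), 125 mm in front of the mill's centre, 75 mm up. Marked on the mill, not the cap: the cap is screwed on a stem, so its top really stands up to 6 mm below or above; feel for it. Pressed straight down with 2 to 6 N it frees the lid after 4 to 5 mm, meets a hard stop at 6.5 mm and springs back.
- hinge (a point): Middle of the lid's hinge axis, 65 mm behind the mill's centre, 89 mm above the bench; the axis is along the mill's y. The lid is a cream hollow cover: 140 mm from hinge to front edge, 150 mm wide, 38 mm high.
- lid (a joint): Lid angle in rad: about 0.01 when shut and latched, grows as it opens, 1.62 (just past upright) fully open. A damped spring always drives it open, so only the latch keeps it shut; once freed it swings fully open in about 1 s and stands on edge behind the nest, its pad facing away from the robot. Opened by the button only.
- lid_pad (a point): Centre of the top of the black pad (30 mm along the lid, 70 mm wide) on the lid's outer face, where to push: 120 mm from the hinge axis towards the front edge, 40 mm outwards from it; moves with the lid. Pushing takes 4 to 7 N, rising to 10 to 15 N in the last 10 mm where the lip cams the latch nose aside; it clicks in just below 0.01 rad. A hard stop lies about 1.5 mm lower.
- nest (a point): Centre of the floor of the round nest in the deck: a well 56 mm across with a chamfered mouth, 42 mm deep (the mouth is 85 mm above the bench), 15 mm in front of the mill's centre. Hidden below the lid while it is shut.
- jar_orange: Grinding jar to be loaded: steel body 50 mm across and 46 mm high with an orange band, and on top an orange round knob 24 mm across and 22 mm high to hold it by (68 mm in all), about 0.3 kg. Origin: centre of its underside; z up.
- jar_blue: The same jar with blue band and knob, standing on the bench: leave it. Origin: centre of its underside.
- flask: White plastic flask with blue cap, 56 mm across, 130 mm high, on the bench to the right: leave it. Origin: centre of its underside.
- calculator: Black calculator, 130 x 75 x 15 mm, lying on the bench to the right: leave it. Origin: centre of its underside.
- latch_nose (a point): Top of the steel latch nose, a hook 24 mm wide just in front of the lid, 45 mm behind the middle of the button; 112 mm above the bench. The nose and its arm reach 18 mm forward of this point, and swing 9 mm further forward while the button is down.

How it is judged:
By the outcome, as a careful person would: the job done as asked, in the order asked, and still so for the second after the job is handed in, with the robot touching nothing.
It also fails if it takes over 72 s, if anything falls off the work surface, if the arm or the gripper's body presses on something with over 40 N, if the wrist force passes 120 N, or if a joint passes its speed limit or range.

ROBOT

A 6-joint arm with a two-finger parallel gripper is mounted at the origin on the work surface. World frame = base frame: x ahead of the robot, y to its left, z up, the work surface at z = 0. Lengths are in mm, angles in rad, forces in N, time in s.
With the tool pointing down it reaches from about 300 to 775 mm from the base axis. Payload 14.6 kg.
Tool frame: the origin (TCP) lies midway between the tips of the shut fingers; the grasp point (between the pads) lies behind it (manip.grip_depth is the z of the grasp point in the tool frame, in mm); z points along the fingers, y is the line along which they close (so a half turn about z gives the same grasp; the last joint's range is limited). The gripper opens to 94 mm and grips with 3 to 60 N. Pads are 16 mm wide; open, the fingers measure 119 mm over their backs; the gripper's body (75 mm by 177 mm) begins 78 mm behind the grasp point.
Start: joints at [-1.298, 0.3, 1.521, -0, 1.321, -0.067], TCP at [183.307, -518.544, 205.446] pointing down, gripper open.
Joint ranges: [-3.03, 3.03], [-0.79, 2.21], [0.23, 2.52], [-1.04, 4.18], [0, 3.07], [-2.55, 2.55]. Speed limits (rad/s): [2.22, 2.22, 2.57, 3.14, 3.14, 3.14].

INTERFACE

Orientations are given as [roll, pitch, yaw] about the fixed x, y, z axes, in that order (R = Rz(yaw) Ry(pitch) Rx(roll)).
In Python, from cell import manip, vision, sign_off gives the robot as it stands (manip), with the cameras (vision) and the job as plain functions.
- The arm moves only by the shell command python3 nudge.py [OPENING] [FORCE], which reads ROWS from standard input. ROWS is a JSON object with one list for each field, all of the same length, 1 to 5, a row being the entries at one place: dx, dy, dz (the shift in fractions of the full range, 1 being 100 cm), drx, dry, drz (a rotation vector in a scale on which 1.0 is 360 degrees); each row is the pose to reach, as a shift and turn from the pose commanded when the command began, along the tool's axes at that moment; what a row does not reach only later rows make up. A row lasts 1/10 s, in which the tool goes at most 50 mm and 0.15 rad, less where a joint would pass 70% of its speed; a pose out of reach is approached as far as the arm can. OPENING is the finger opening in mm, set as the command begins (- or left out keeps the last). The fingers move at their own pace and stop on an object; FORCE is the grip in N (left out, the last holds). Time passes only in rows, so rows that do not move let the fingers close. It prints the time, the measured TCP pose, the force, the opening and the grip force at its end. No shift or turn number may pass 1 either way. Input that does not fit is refused with a message, and nothing moves.
- manip.read_state(): the state, without advancing time (a new reading comes with each control period).
- vision.camera(name): name is "side" or "top"; returns (picture, depth): 420x560x3 uint8, red, green, blue; 420x560 float32, mm along the optical axis (not along the pixel's ray), 0 where there is no reading.
- vision.camera_info(name): a dict with "K" (3x3 intrinsics, pixels), "dist" ([k1, k2, p1, p2, k3] as OpenCV has them; the pictures are not rectified), "rvec" (rotation vector, rad) and "tvec" (3), from world to camera coordinates, as OpenCV has them. Camera axes: x right, y down, z forward; pixel columns grow to the right and rows downward; lengths in mm; the calibration is good to about 2 mm. A picture is of the moment at which its call begins. camera_info takes no time and is no camera call.
- sign_off(): hands the job in; it is judged then, once.
The state is a dict: "clock": time; "joints": joint angles; "qd": joint speeds; "effort": joint torques, N m; "eef_pos": TCP position; "eef_rot": TCP orientation; "wrist_force": force on the tool from outside, world axes, zero at the start; "moment": the same for the moment, N m; "finger_gap": finger opening in mm; "finger_force": force on a finger pad.
Only numpy, scipy, OpenCV 4.12 (cv2) and the standard library are available. Lean on these libraries where they do the work, as an engineer would, in place of code of your own. Each camera call takes 0.05 s, during which the arm holds its last target. There are 200 camera calls.

## Working session

There is one attempt and no reset: what is moved stays moved. The work goes in short steps, Python scripts to look and compute and a shell command to move; the robot and the scene stay as the last step left them, time stands still between calls to the robot, and variables do not carry over. Pictures are saved under pics/ and viewed, at most 10 in all, crops included, and the job is handed in when it is done.

```bash
ls; mkdir -p pics
python3 - <<'E'
from cell import manip, vision, sign_off
import cv2,numpy as np
for n in("top","side"):
    p,d=vision.camera(n); np.savez(f"{n}0.npz",p=p,d=d); cv2.imwrite(f"pics/{n}0.png",p[:,:,::-1]); print(vision.camera_info(n))
print(manip.read_state(),manip.grip_depth)
E
```

```text
cell.py
nudge.py
pics
{'K': array([[453.51009609,   0.        , 277.44712729],
       [  0.        , 453.51009609, 210.85558998],
       [  0.        ,   0.        ,   1.        ]]), 'dist': array([-0.08069807,  0.        ,  0.        ,  0.        ,  0.        ]), 'rvec': array([ 2.14444457, -2.11701591,  0.11887349]), 'tvec': array([-35.38660062, 533.60423418, 951.42158794])}
{'K': array([[441.18609718,   0.        , 278.80396402],
       [  0.        , 441.18609718, 217.67643124],
       [  0.        ,   0.        ,   1.        ]]), 'dist': array([-0.11402858,  0.        ,  0.        ,  0.        ,  0.        ]), 'rvec': array([ 0.43304782, -2.60537566,  1.39988606]), 'tvec': array([482.84175495, 224.35916361, 878.54412447])}
{'clock': 0.1, 'joints': array([-1.29760068e+00,  3.00391462e-01,  1.52147319e+00, -1.22218503e-05,
        1.32071023e+00, -6.66204000e-02]), 'qd': array([-0.00147466, -0.00266149, -0.00182804, -0.00151652, -0.00047028,
        0.0004514 ]), 'effort': array([ 9.18320220e-04, -5.32643759e+01, -3.53284085e+01,  7.08856224e-02,
        2.34815438e-02, -6.51190044e-05]), 'eef_pos': array([ 183.24679142, -518.34277452,  204.9756598 ]), 'eef_rot': array([-3.14061182e+00, -5.35752714e-05,  3.39819048e-01]), 'wrist_force': array([ 0.13183311, -0.06657004, -0.33696721]), 'moment': array([ 0.00551161,  0.02347905, -0.03914127]), 'finger_force': 0.0, 'finger_gap': 94.12785414339918} -18.8
```

View pics/top0.png

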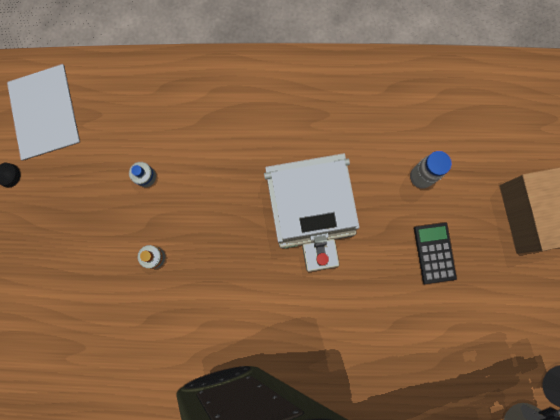

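View pics/side0.png

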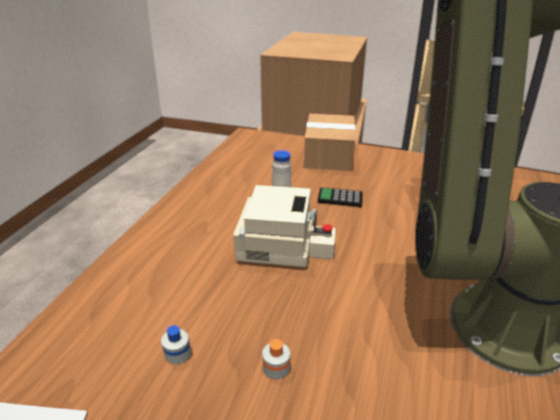

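The top view shows the mill at about (312,203) with its button at (322,260), the orange jar at (149,257) and the blue jar at (140,173). The side view shows the button at (327,229) and the orange knob at (276,346).

```bash
cat > h.py <<'E'
import cv2,numpy as np
from cell import manip, vision, sign_off
def cam(n):
    i=vision.camera_info(n); R=cv2.Rodrigues(i["rvec"])[0]; return i["K"],i["dist"],R,np.asarray(i["tvec"]).ravel()
def rays(n,uv):
    K,D,R,t=cam(n); q=cv2.undistortPoints(np.float64(uv).reshape(-1,1,2),K,D)[:,0]
    return -R.T@t, np.c_[q,np.ones(len(q))]@R
def plane(n,uv,z):
    o,d=rays(n,uv); return o+d*((z-o[2])/d[:,2])[:,None]
def tri(a,b):
    (o1,d1),(o2,d2)=rays("top",a),rays("side",b); d1,d2=d1[0],d2[0]
    s=np.linalg.lstsq(np.c_[d1,-d2],o2-o1,rcond=None)[0]; p,q=o1+s[0]*d1,o2+s[1]*d2
    return (p+q)/2,np.linalg.norm(p-q)
def cloud(n,dep):
    v,u=np.nonzero(dep>0); o,d=rays(n,np.c_[u,v]); return np.c_[u,v],o+d*dep[v,u][:,None]
def blob(p,h0,h1,box,smin=150,vmin=60):
    h=cv2.cvtColor(p,cv2.COLOR_RGB2HSV).astype(int); H=h[...,0]
    m=((H>=h0)&(H<=h1) if h0<=h1 else (H>=h0)|(H<=h1))&(h[...,1]>smin)&(h[...,2]>vmin)
    x0,y0,x1,y1=box; k=np.zeros_like(m); k[y0:y1,x0:x1]=1; m&=k
    n,l,s,c=cv2.connectedComponentsWithStats(m.astype(np.uint8)); i=1+s[1:,4].argmax(); return c[i],s[i]
E
python3 - <<'E'
from h import *
np.set_printoptions(precision=1,suppress=True)
T=np.load("top0.npz");S=np.load("side0.npz")
for nm,h,bt,bs in(("btn",(172,6),(300,240,345,285),(310,215,345,245)),("orange",(8,20),(130,240,170,275),(260,335,295,360)),("blue",(105,130),(120,155,160,190),(160,320,190,345))):
    a,sa=blob(T["p"],*h,bt);b,sb=blob(S["p"],*h,bs)
    print(nm,a,sa,b,sb,*tri(a,b))
    for z in(57,68,75): print(z,plane("top",[a],z)[0],plane("side",[b],z)[0])
uv,P=cloud("top",T["d"])
box=(uv[:,0]>255)&(uv[:,0]<370)&(uv[:,1]>140)&(uv[:,1]<285)
for lo,hi in((118,140),(78,92),(40,60)):
    q=P[box&(P[:,2]>lo)&(P[:,2]<hi)]; r=cv2.minAreaRect(q[:,:2].astype(np.float32)); print(lo,len(q),np.median(q[:,2]),r)
# pad
g=T["p"].max(2)<60; k=np.zeros_like(g);k[205:240,290:345]=1
n,l,s,c=cv2.connectedComponentsWithStats((g&k).astype(np.uint8)); i=1+s[1:,4].argmax()
v,u=np.nonzero(l==i); q=plane("top",np.c_[u,v],129); print("pad",c[i],s[i],q.mean(0),cv2.minAreaRect(q[:,:2].astype(np.float32)))
E
```

```text
btn [322.  258.7] [317 253  11  12 101] [326.9 227.4] [323 224   9   8  60] [ 430.5 -123.5   70.8] 1.079204800037891
57 [ 430.5 -124.5   57. ] [ 434.9 -143.1   57. ]
68 [ 430.  -123.8   68. ] [ 431.8 -127.5   68. ]
75 [ 429.8 -123.3   75. ] [ 429.8 -117.5   75. ]
orange [146.  255.9] [141 251  12  10  83] [275.8 345.9] [269 337  14  19 190] [430.6 249.3  64.2] 0.4121057448331673
57 [430.7 251.6  57. ] [432.8 243.6  57. ]
68 [430.3 248.   68. ] [429.8 252.3  68. ]
75 [430.  245.7  75. ] [427.8 257.9  75. ]
blue [136.6 170.3] [132 166  10  10  82] [173.3 333.3] [168 327  11  14 131] [616.7 281.8  61.6] 1.3496139528897644
57 [618.5 283.8  57. ] [618.7 278.4  57. ]
68 [615.9 279.8  68. ] [612.3 286.6  68. ]
75 [614.2 277.3  75. ] [608.2 291.7  75. ]
118 5133 128.5265449396228 ((547.2420654296875, -102.73606872558594), (137.02687072753906, 150.42417907714844), 10.38752269744873)
78 935 85.69456745905711 ((547.9400024414062, -103.21190643310547), (183.19473266601562, 178.64669799804688), 10.808069229125977)
40 939 47.64153091007745 ((485.35760498046875, -75.91754150390625), (214.364990234375, 125.3635025024414), 63.76620864868164)
pad [317.6 222.1] [300 213  36  19 457] [ 499.3 -111.1  129. ] ((499.3592834472656, -111.06626892089844), (26.42405128479004, 67.068603515625), 9.781365394592285)
```

```bash
cat > to.py <<'E'
# tool-axes shift to a goal. usage: to.py x y z [m]  (m: mill frame), goal yaw = mill yaw
import sys; from h import *
from scipy.spatial.transform import Rotation as Ro
M=np.array([553,-101.5,0]); Y=0.178
g=np.array([float(v) for v in sys.argv[1:4]])
if "m" in sys.argv: g=M+Ro.from_euler("z",Y).apply(g)
s=manip.read_state(); R=Ro.from_euler("xyz",s["eef_rot"]); G=Ro.from_euler("xyz",[np.pi,0,Y])
print(s["clock"],"goal",g.round(1),"shift",R.inv().apply(g-s["eef_pos"]).round(1),"rot",(R.inv()*G).as_rotvec().round(3))
E
python3 to.py -127 0 180 m; python3 to.py -127 0 92 m
```

```text
0.1 goal [ 428. -124.  180.] shift [ 362.2 -290.2   25.3] rot [-0.001  0.     0.162]
0.1 goal [ 428. -124.   92.] shift [ 362.2 -290.1  113.3] rot [-0.001  0.     0.162]
```

The rows are not in the units I measure in: shifts go in shares of 100 cm and turns go in shares of 360 degrees. I convert before sending: 175 mm / 1000 = 0.175, -140 mm / 1000 = -0.14, 0.162 rad / 6.2832 = 0.0258.

```bash
echo '{"dx":[0.02,0.055,0.095,0.135,0.175],"dy":[-0.016,-0.044,-0.076,-0.108,-0.14],"dz":[0,0,0.005,0.005,0.005],"drx":[0,0,0,0,0],"dry":[0,0,0,0,0],"drz":[0.0048,0.0095,0.0159,0.0207,0.0258]}' | python3 nudge.py 0 10 && echo '{"dx":[0.038,0.076,0.114,0.15,0.17],"dy":[-0.031,-0.06,-0.09,-0.118,-0.135],"dz":[0.005,0.01,0.015,0.02,0.02],"drx":[0,0,0,0,0],"dry":[0,0,0,0,0],"drz":[0,0,0,0,0]}' | python3 nudge.py; python3 to.py -127 0 92 m
```

```text
clock: 0.6
eef_pos: [300.0, -329.7, 200.1]
eef_rot: [-3.141, 0.0, 0.176]
wrist_force: [0.9, -0.6, 0.2]
finger_gap: 57.2
finger_force: 0.0
clock: 1.1
eef_pos: [444.2, -166.0, 179.6]
eef_rot: [-3.141, 0.001, 0.18]
wrist_force: [0.0, -0.4, 1.1]
finger_gap: 17.5
finger_force: 0.0
1.1 goal [ 428. -124.   92.] shift [ -8.3 -44.2  87.7] rot [-0.001  0.001  0.002]
```

Converted, 88 mm / 1000 = 0.088, 80 mm / 1000 = 0.08.

```bash
echo '{"dx":[-0.005,-0.008,-0.0083,-0.0083,-0.0083],"dy":[-0.025,-0.044,-0.0442,-0.0442,-0.0442],"dz":[0.015,0.05,0.08,0.088,0.088],"drx":[0,0,0,0,0],"dry":[0,0,0,0,0],"drz":[0,0,0,0,0]}' | python3 nudge.py; python3 to.py -127 0 82 m
```

```text
clock: 1.6
eef_pos: [426.8, -126.6, 92.0]
eef_rot: [-3.141, 0.002, 0.178]
wrist_force: [0.6, 0.2, 1.2]
finger_gap: 0.6
finger_force: 0.0
1.6 goal [ 428. -124.   82.] shift [ 1.7 -2.4 10. ] rot [-0.001  0.002 -0.   ]
```

Converted, 10 mm / 1000 = 0.01, -2.4 mm / 1000 = -0.0024.

```bash
echo '{"dx":[0.001,0.0015,0.0015],"dy":[-0.002,-0.0024,-0.0024],"dz":[0.005,0.01,0.01],"drx":[0,0,0],"dry":[0,0,0],"drz":[0,0,0]}' | python3 nudge.py; echo '{"dx":[0,0],"dy":[0,0],"dz":[0.002,0.002],"drx":[0,0],"dry":[0,0],"drz":[0,0]}' | python3 nudge.py;echo '{"dx":[0,0],"dy":[0,0],"dz":[0.002,0.002],"drx":[0,0],"dry":[0,0],"drz":[0,0]}' | python3 nudge.py
```

```text
clock: 1.9
eef_pos: [428.2, -124.0, 82.5]
eef_rot: [3.142, -0.0, 0.178]
wrist_force: [0.3, -1.1, 0.5]
finger_gap: 0.6
finger_force: 0.0
clock: 2.1
eef_pos: [428.1, -124.0, 80.5]
eef_rot: [3.142, -0.0, 0.178]
wrist_force: [1.0, 0.3, -0.8]
finger_gap: 0.1
finger_force: 0.0
clock: 2.3
eef_pos: [428.0, -124.0, 78.3]
eef_rot: [-3.142, 0.0, 0.178]
wrist_force: [0.7, 0.6, -1.0]
finger_gap: 0.8
finger_force: 0.0
```

Converted, 2 mm / 1000 = 0.002.

```bash
echo '{"dx":[0,0],"dy":[0,0],"dz":[0.002,0.002],"drx":[0,0],"dry":[0,0],"drz":[0,0]}' | python3 nudge.py
```

```text
clock: 2.5
eef_pos: [428.0, -123.9, 76.2]
eef_rot: [-3.141, 0.0, 0.178]
wrist_force: [0.2, 0.1, 0.9]
finger_gap: -0.0
finger_force: 0.0
```

Converted, 1.5 mm / 1000 = 0.0015.

```bash
for i in 1 2; do echo '{"dx":[0,0],"dy":[0,0],"dz":[0.0015,0.0015],"drx":[0,0],"dry":[0,0],"drz":[0,0]}' | python3 nudge.py | grep -E 'pos|force|clock'; done
```

```text
clock: 2.7
eef_pos: [428.0, -123.9, 74.8]
wrist_force: [0.1, 0.3, -0.2]
finger_force: 0.0
clock: 2.9
eef_pos: [428.0, -123.9, 73.3]
wrist_force: [-0.2, -0.3, -0.9]
finger_force: 0.0
```

Converted, 1.5 mm / 1000 = 0.0015.

```bash
echo '{"dx":[0,0,0],"dy":[0,0,0],"dz":[0.0015,0.0015,0.0015],"drx":[0,0,0],"dry":[0,0,0],"drz":[0,0,0]}' | python3 nudge.py | grep -E 'pos|force|clock'
```

```text
clock: 3.2
eef_pos: [428.1, -123.9, 71.9]
wrist_force: [0.1, 0.1, -0.1]
finger_force: 0.0
```

Converted, 1.5 mm / 1000 = 0.0015.

```bash
echo '{"dx":[0,0,0],"dy":[0,0,0],"dz":[0.0015,0.0015,0.0015],"drx":[0,0,0],"dry":[0,0,0],"drz":[0,0,0]}' | python3 nudge.py | grep -E 'pos|force|clock'
```

```text
clock: 3.5
eef_pos: [427.9, -124.0, 70.5]
wrist_force: [-3.9, -1.4, 4.2]
finger_force: 2.1
```

Converted, 1.5 mm / 1000 = 0.0015.

```bash
echo '{"dx":[0,0,0],"dy":[0,0,0],"dz":[0.0015,0.0015,0.0015],"drx":[0,0,0],"dry":[0,0,0],"drz":[0,0,0]}' | python3 nudge.py | grep -E 'pos|force|clock'
```

```text
clock: 3.8
eef_pos: [427.9, -124.1, 69.0]
wrist_force: [-4.7, 0.2, 5.3]
finger_force: 2.7
```

Converted, 1 mm / 1000 = 0.001.

```bash
echo '{"dx":[0,0,0],"dy":[0,0,0],"dz":[0.001,0.001,0.001],"drx":[0,0,0],"dry":[0,0,0],"drz":[0,0,0]}' | python3 nudge.py | grep -E 'pos|force|clock'
```

```text
clock: 4.1
eef_pos: [427.9, -124.1, 68.1]
wrist_force: [-6.2, -1.1, 6.9]
finger_force: 3.3
```

Run:
```python
from h import *
o=[]
for n,b in(("side",(290,170,360,250)),("top",(270,190,370,290))):
    p,d=vision.camera(n); x0,y0,x1,y1=b; o.append(cv2.resize(p[y0:y1,x0:x1,::-1],(390,400),interpolation=cv2.INTER_CUBIC))
cv2.imwrite("pics/press.png",np.hstack(o))
```

```text
(no output)
```

View pics/press.png

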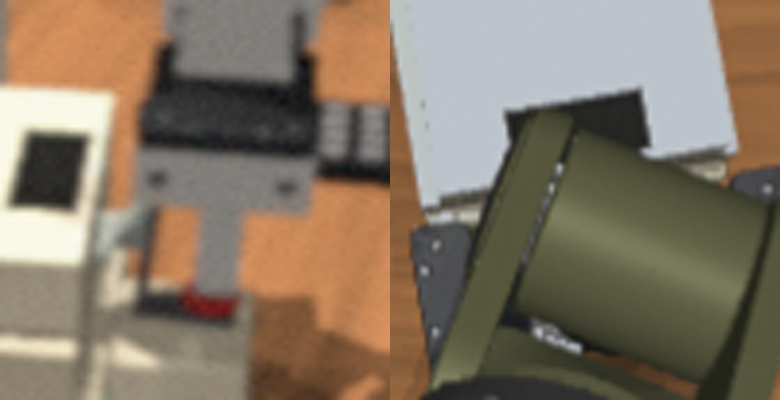

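The side view shows the finger on the button at about (210,300). The wider finger bracket at (150,205) is pressing on the latch nose at (120,230). I'll lift off and tilt the tool back so the bracket clears the nose.

Converted, -55 mm / 1000 = -0.055, -45 mm / 1000 = -0.045, 0.55 rad / 6.2832 = 0.0875.

```bash
echo '{"dx":[0,0,0,0,0],"dy":[0,0,0,0,0],"dz":[-0.015,-0.045,-0.055,-0.055,-0.055],"drx":[0,0,0,0,0],"dry":[0,0.0159,0.0398,0.0637,0.0875],"drz":[0,0,0,0,0]}' | python3 nudge.py | grep -E 'pos|rot|force|clock'; echo '{"dx":[0,0,0],"dy":[0,0,0],"dz":[0,0,0],"drx":[0,0,0],"dry":[0.0159,0.0159,0.0159],"drz":[0,0,0]}' | python3 nudge.py | grep -E 'pos|rot|force|clock'; python3 to.py -120.5 0 100 m
```

```text
clock: 4.7
eef_pos: [428.2, -123.2, 123.4]
eef_rot: [-3.14, -0.524, 0.179]
wrist_force: [0.5, 0.5, -0.7]
finger_force: 0.0
clock: 5.0
eef_pos: [428.2, -123.1, 122.7]
eef_rot: [-3.135, -0.614, 0.177]
wrist_force: [0.0, -0.2, -0.0]
finger_force: 0.0
5.0 goal [ 434.4 -122.8  100. ] shift [-8.1  1.  22. ] rot [-0.006 -0.614  0.001]
```

Converted, 35 mm / 1000 = 0.035, -8.1 mm / 1000 = -0.0081.

```bash
echo '{"dx":[-0.004,-0.0081,-0.014,-0.0175,-0.0175],"dy":[0.0005,0.001,0.001,0.001,0.001],"dz":[0.011,0.022,0.03,0.035,0.035],"drx":[0,0,0,0,0],"dry":[0,0,0,0,0],"drz":[0,0,0,0,0]}' | python3 nudge.py | grep -E 'pos|rot|force|clock'; python3 to.py -120.5 0 78 m
```

```text
clock: 5.5
eef_pos: [434.6, -122.0, 83.5]
eef_rot: [-3.134, -0.615, 0.179]
wrist_force: [0.3, -0.1, -0.1]
finger_force: 0.0
5.5 goal [ 434.4 -122.8   78. ] shift [-3.4  0.9  4.3] rot [-0.007 -0.615  0.003]
```

Tip corner is at about z 79. Feel down in 1.5 mm steps: (-0.87, 0, 1.22).

Converted, 2.4 mm / 1000 = 0.0024, -1.7 mm / 1000 = -0.0017.

```bash
echo '{"dx":[-0.0017,-0.0017],"dy":[0.0008,0.0008],"dz":[0.0024,0.0024],"drx":[0,0],"dry":[0,0],"drz":[0,0]}' | python3 nudge.py | grep -E 'pos|force'; echo '{"dx":[-0.0009,-0.0009],"dy":[0,0],"dz":[0.0012,0.0012],"drx":[0,0],"dry":[0,0],"drz":[0,0]}' | python3 nudge.py | grep -E 'pos|force'
```

```text
eef_pos: [434.7, -123.2, 81.2]
wrist_force: [-0.5, -0.0, 0.0]
finger_force: 0.0
eef_pos: [434.5, -123.1, 79.6]
wrist_force: [1.0, -0.5, -0.1]
finger_force: 0.0
```

Converted, 1.22 mm / 1000 = 0.0012, -0.87 mm / 1000 = -0.0009.

```bash
echo '{"dx":[-0.0009,-0.0009],"dy":[0,0],"dz":[0.0012,0.0012],"drx":[0,0],"dry":[0,0],"drz":[0,0]}' | python3 nudge.py | grep -E 'pos|force'
```

```text
eef_pos: [434.5, -123.1, 77.9]
wrist_force: [-0.2, -0.7, -0.1]
finger_force: 0.0
```

Converted, 1.22 mm / 1000 = 0.0012, -0.87 mm / 1000 = -0.0009.

```bash
echo '{"dx":[-0.0009,-0.0009],"dy":[0,0],"dz":[0.0012,0.0012],"drx":[0,0],"dry":[0,0],"drz":[0,0]}' | python3 nudge.py | grep -E 'pos|force'
```

```text
eef_pos: [434.4, -123.0, 76.4]
wrist_force: [0.1, -0.5, 0.2]
finger_force: 0.0
```

Converted, 1.22 mm / 1000 = 0.0012, -0.87 mm / 1000 = -0.0009.

```bash
echo '{"dx":[-0.0009,-0.0009],"dy":[0,0],"dz":[0.0012,0.0012],"drx":[0,0],"dry":[0,0],"drz":[0,0]}' | python3 nudge.py | grep -E 'pos|force'
```

```text
eef_pos: [434.5, -123.0, 74.9]
wrist_force: [-0.9, -0.5, 0.1]
finger_force: 0.0
```

Converted, 1.22 mm / 1000 = 0.0012, -0.87 mm / 1000 = -0.0009.

```bash
echo '{"dx":[-0.0009,-0.0009],"dy":[0,0],"dz":[0.0012,0.0012],"drx":[0,0],"dry":[0,0],"drz":[0,0]}' | python3 nudge.py | grep -E 'pos|force'
```

```text
eef_pos: [434.5, -123.1, 73.4]
wrist_force: [0.7, 0.9, 0.5]
finger_force: 0.0
```

Converted, 1.22 mm / 1000 = 0.0012, -0.87 mm / 1000 = -0.0009.

```bash
echo '{"dx":[-0.0009,-0.0009],"dy":[0,0],"dz":[0.0012,0.0012],"drx":[0,0],"dry":[0,0],"drz":[0,0]}' | python3 nudge.py | grep -E 'pos|force'
```

```text
eef_pos: [434.6, -123.1, 72.1]
wrist_force: [-1.7, 0.4, 3.3]
finger_force: 2.0
```

Converted, 1.22 mm / 1000 = 0.0012, -0.87 mm / 1000 = -0.0009.

```bash
echo '{"dx":[-0.0009,-0.0009],"dy":[0,0],"dz":[0.0012,0.0012],"drx":[0,0],"dry":[0,0],"drz":[0,0]}' | python3 nudge.py | grep -E 'pos|force'
```

```text
eef_pos: [434.6, -123.1, 70.6]
wrist_force: [0.0, 0.5, 1.8]
finger_force: 1.5
```

Converted, 1.22 mm / 1000 = 0.0012, -0.87 mm / 1000 = -0.0009.

```bash
echo '{"dx":[-0.0009,-0.0009],"dy":[0,0],"dz":[0.0012,0.0012],"drx":[0,0],"dry":[0,0],"drz":[0,0]}' | python3 nudge.py | grep -E 'pos|force'
```

```text
eef_pos: [434.5, -123.1, 69.0]
wrist_force: [-3.4, -0.5, 4.4]
finger_force: 2.6
```

Converted, 0.8 mm / 1000 = 0.0008, -0.58 mm / 1000 = -0.0006.

```bash
echo '{"dx":[-0.0006,-0.0006],"dy":[0,0],"dz":[0.0008,0.0008],"drx":[0,0],"dry":[0,0],"drz":[0,0]}' | python3 nudge.py | grep -E 'pos|force'
python3 - <<'E'
from h import *
p,d=vision.camera("side"); cv2.imwrite("pics/b2.png",cv2.resize(p[150:270,220:380,::-1],(640,480)))
E
```

```text
eef_pos: [434.6, -123.2, 68.4]
wrist_force: [-7.4, 0.5, 12.1]
finger_force: 6.8
```

View pics/b2.png

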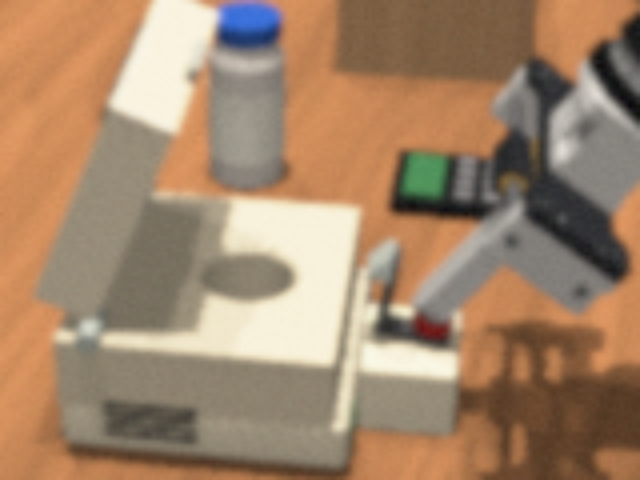

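The side view shows the lid standing open with its front edge at about (160,60), and the finger still on the button at (432,325). I'll lift off straight up, then level the tool.

Converted, -96 mm / 1000 = -0.096, -88 mm / 1000 = -0.088, -0.4 rad / 6.2832 = -0.0637.

```bash
echo '{"dx":[0.006,0.024,0.048,0.066,0.072],"dy":[0,0,0,0,0],"dz":[-0.008,-0.032,-0.064,-0.088,-0.096],"drx":[0,0,0,0,0],"dry":[0,0,-0.0159,-0.0398,-0.0637],"drz":[0,0,0,0,0]}' | python3 nudge.py 50 20 | grep -E 'pos|rot|force'; echo '{"dx":[0,0,0],"dy":[0,0,0],"dz":[0,0,0],"drx":[0,0,0],"dry":[-0.0223,-0.035,-0.035],"drz":[0,0,0]}' | python3 nudge.py| grep -E 'pos|rot|force'; python3 to.py 430.5 249.3 110
python3 - <<'E'
from h import *
np.set_printoptions(precision=1,suppress=True)
p,d=vision.camera("side"); np.savez("side1.npz",p=p,d=d)
uv,P=cloud("side",d); Mx=np.array([553,-101.5]);Y=.178
x=(P[:,:2]-Mx)@[[np.cos(Y),-np.sin(Y)],[np.sin(Y),np.cos(Y)]]
m=(abs(x[:,0])<90)&(abs(x[:,1])<85)&(P[:,2]>30)&(P[:,2]<80)&(np.hypot(x[:,0]+15,x[:,1])<40)
print(m.sum(),np.c_[x,P[:,2:]][m].min(0),np.c_[x,P[:,2:]][m].max(0))
m=(P[:,2]>100)&(abs(x[:,1])<90)&(x[:,0]>40)&(x[:,0]<130); print(np.percentile(x[m],[1,50,99],axis=0),P[m,2].max())
E
```

```text
eef_pos: [436.6, -123.8, 189.1]
eef_rot: [-3.133, -0.313, 0.182]
wrist_force: [0.3, -0.0, -1.2]
finger_force: 0.0
eef_pos: [438.5, -122.5, 187.5]
eef_rot: [-3.131, -0.096, 0.189]
wrist_force: [0.4, -0.7, -1.7]
finger_force: 0.0
8.35 goal [430.5 249.3 110. ] shift [  54.2 -365.8   87.2] rot [-0.012 -0.096  0.012]
200 [-38.3 -35.   47.7] [14.6 -5.4 80. ]
[[ 68.6 -75.3]
 [ 87.8  52.2]
 [110.6  76. ]] 239.9289513617989
```

Converted, -215 mm / 1000 = -0.215, -170 mm / 1000 = -0.17, -0.096 rad / 6.2832 = -0.0153.

```bash
echo '{"dx":[0.005,0.012,0.02,0.027,0.034],"dy":[-0.035,-0.08,-0.125,-0.17,-0.215],"dz":[0,0,0,0,0.01],"drx":[0,-0.0016,-0.0019,-0.0019,-0.0019],"dry":[-0.0143,-0.0153,-0.0153,-0.0153,-0.0153],"drz":[0.0016,0.0019,0.0019,0.0019,0.0019]}' | python3 nudge.py | grep -E 'pos|rot|force'; python3 to.py 430.5 249.3 110
```

```text
eef_pos: [431.2, 96.4, 184.0]
eef_rot: [-3.141, -0.005, 0.175]
wrist_force: [0.7, -0.8, -0.5]
finger_force: 0.0
8.9 goal [430.5 249.3 110. ] shift [  25.6 -150.6   74.3] rot [-0.001 -0.005 -0.003]
```

Converted, -150.6 mm / 1000 = -0.1506, -148 mm / 1000 = -0.148.

```bash
echo '{"dx":[0.008,0.016,0.023,0.025,0.0256],"dy":[-0.045,-0.09,-0.13,-0.148,-0.1506],"dz":[0.005,0.02,0.04,0.06,0.07],"drx":[0,0,0,0,0],"dry":[0,0,0,0,0],"drz":[0,0,0,0,0]}' | python3 nudge.py | grep -E 'pos|rot|force'; echo '{"dx":[0,0],"dy":[0,0],"dz":[0,0],"drx":[0,0],"dry":[0,0],"drz":[0,0]}' | python3 nudge.py | grep -E 'pos|rot|gap'; python3 to.py 430.5 249.3 48
python3 - <<'E'
from h import *
np.set_printoptions(precision=1,suppress=True)
p,d=vision.camera("top"); np.savez("top1.npz",p=p,d=d); cv2.imwrite("pics/top1.png",cv2.resize(p[130:300,100:380,::-1],(784,476)))
E
```

```text
eef_pos: [429.2, 248.4, 111.5]
eef_rot: [-3.141, 0.0, 0.178]
wrist_force: [0.3, 0.6, 0.2]
finger_force: 0.0
eef_pos: [430.9, 246.5, 114.0]
eef_rot: [3.142, -0.002, 0.175]
finger_gap: 50.3
9.6 goal [430.5 249.3  48. ] shift [-0.1 -2.9 66. ] rot [ 0.    -0.002 -0.003]
```

View pics/top1.png

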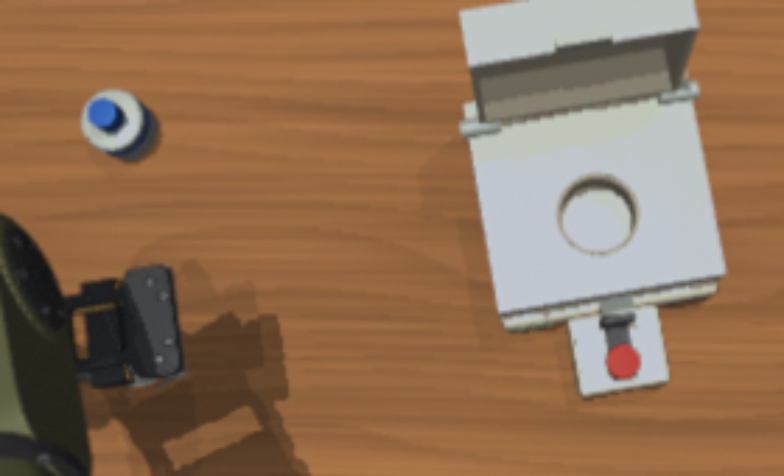

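The top view shows the nest mouth at about (313,207) in the full picture, the lid open behind it, and the gripper over the orange jar.

```bash
python3 - <<'E'
from h import *
np.set_printoptions(precision=1,suppress=True)
d=np.load("top1.npz")["d"]; uv,P=cloud("top",d)
m=(P[:,2]<82)&(np.hypot(uv[:,0]-313.2,uv[:,1]-206.8)<20); q=plane("top",uv[m],85)
print(m.sum(),q.mean(0),cv2.minEnclosingCircle(q[:,:2].astype(np.float32)))
E
echo '{"dx":[0,0,0,0,0],"dy":[-0.002,-0.0028,-0.0028,-0.0028,-0.0028],"dz":[0.01,0.035,0.055,0.065,0.065],"drx":[0,0,0,0,0],"dry":[0,0,0,0,0],"drz":[0,0,0,0,0]}' | python3 nudge.py | grep -E 'pos|rot|force'
python3 - <<'E'
from h import *
p,d=vision.camera("side"); cv2.imwrite("pics/g.png",cv2.resize(p[290:400,200:350,::-1],(640,480)))
E
```

```text
580 [ 538.4 -104.5   85. ] ((534.1201171875, -105.03208923339844), 40.3433723449707)
eef_pos: [429.9, 249.7, 47.5]
eef_rot: [3.141, -0.0, 0.175]
wrist_force: [0.1, 0.3, 1.0]
finger_force: 0.0
```

View pics/g.png

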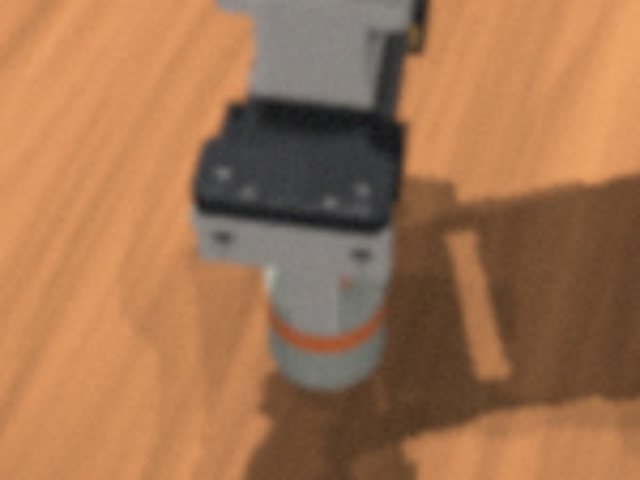

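Run:
```python
from h import *
K,D,R,t=cam("side"); f=lambda q:((cv2.projectPoints(np.float64([q]),cv2.Rodrigues(R)[0],t,K,D)[0].ravel()-[200,290])*[640/150,480/110]).round()
x=np.array([.984,.177,0]);y=np.array([-.177,.984,0])
J=np.array([430.5,249.3,0]);e=np.array([430,249.7,48])
for s in(-8,8):print("finger edge",f(e+y*37+x*s),f(e+y*37+x*s+[0,0,15]))
for s in(-25,25):
  for z in(0,46):print("body edge",z,f(J+x*s+[0,0,z]))
for s in(-12,12):print("knob",f(J+x*s+[0,0,57]))
```

```text
finger edge [331. 348.] [331. 324.]
finger edge [291. 343.] [291. 319.]
body edge 0 [382. 352.]
body edge 46 [384. 281.]
body edge 0 [267. 337.]
body edge 46 [265. 266.]
knob [353. 260.]
knob [296. 252.]
```

The side view shows the jar's body edges at about 270 and 385 px. My projection put them at 266 and 383, so the alignment is within 1 mm and I'll grasp.

Converted, -120 mm / 1000 = -0.12, -110 mm / 1000 = -0.11.

```bash
echo '{"dx":[0,0,0,0,0],"dy":[0,0,0,0,0],"dz":[0,0,0,0,0],"drx":[0,0,0,0,0],"dry":[0,0,0,0,0],"drz":[0,0,0,0,0]}' | python3 nudge.py 10 30 | grep -E 'pos|rot|gap|force'; echo '{"dx":[0,0,0,0,0],"dy":[0,0,0,0,0],"dz":[-0.01,-0.04,-0.08,-0.11,-0.12],"drx":[0,0,0,0,0],"dry":[0,0,0,0,0],"drz":[0,0,0,0,0]}' | python3 nudge.py | grep -E 'pos|rot|gap|force';  python3 to.py 538.4 -104.5 145
```

```text
eef_pos: [430.5, 250.3, 48.8]
eef_rot: [3.141, -0.002, 0.176]
wrist_force: [-0.2, -1.3, 3.4]
finger_gap: 23.5
finger_force: 29.9
eef_pos: [430.7, 250.8, 171.7]
eef_rot: [-3.141, -0.006, 0.176]
wrist_force: [-0.5, 0.0, -3.5]
finger_gap: 23.3
finger_force: 29.8
11.2 goal [ 538.4 -104.5  145. ] shift [ 43.7 368.6  26.7] rot [-0.001 -0.006 -0.002]
```

Converted, 212 mm / 1000 = 0.212, 165 mm / 1000 = 0.165.

```bash
echo '{"dx":[0.003,0.009,0.015,0.022,0.029],"dy":[0.025,0.07,0.118,0.165,0.212],"dz":[0,0,0,0,0],"drx":[0,0,0,0,0],"dry":[0,0,0,0,0],"drz":[0,0,0,0,0]}' | python3 nudge.py | grep -E 'pos|rot|gap|force'; python3 to.py 538.4 -104.5 150
```

```text
eef_pos: [495.4, 44.8, 167.7]
eef_rot: [3.141, -0.0, 0.176]
wrist_force: [0.9, 0.8, -3.0]
finger_gap: 22.9
finger_force: 29.8
11.7 goal [ 538.4 -104.5  150. ] shift [ 16.2 154.5  17.7] rot [ 0.    -0.    -0.002]
```

Converted, 154 mm / 1000 = 0.154, 150 mm / 1000 = 0.15.

```bash
echo '{"dx":[0.005,0.01,0.015,0.016,0.0162],"dy":[0.047,0.094,0.132,0.15,0.154],"dz":[0,0,0.002,0.008,0.014],"drx":[0,0,0,0,0],"dry":[0,0,0,0,0],"drz":[0,0,0,0,0]}' | python3 nudge.py | grep -E 'pos|rot|gap|force'; echo '{"dx":[0,0,0],"dy":[0,0,0],"dz":[0,0,0],"drx":[0,0,0],"dry":[0,0,0],"drz":[0,0,0]}' | python3 nudge.py | grep -E 'pos|rot|gap|force'; python3 to.py 538.4 -104.5 137
python3 - <<'E'
from h import *
p,d=vision.camera("side"); cv2.imwrite("pics/n.png",cv2.resize(p[150:270,220:380,::-1],(640,480)))
E
```

```text
eef_pos: [538.2, -103.5, 153.2]
eef_rot: [-3.141, -0.0, 0.174]
wrist_force: [-0.4, 0.7, -3.3]
finger_gap: 23.3
finger_force: 29.8
eef_pos: [538.6, -101.0, 155.0]
eef_rot: [3.141, -0.002, 0.177]
wrist_force: [0.8, -0.6, -4.0]
finger_gap: 23.3
finger_force: 29.8
12.5 goal [ 538.4 -104.5  137. ] shift [-0.8  3.4 18. ] rot [ 0.001 -0.002 -0.001]
```

View pics/n.png

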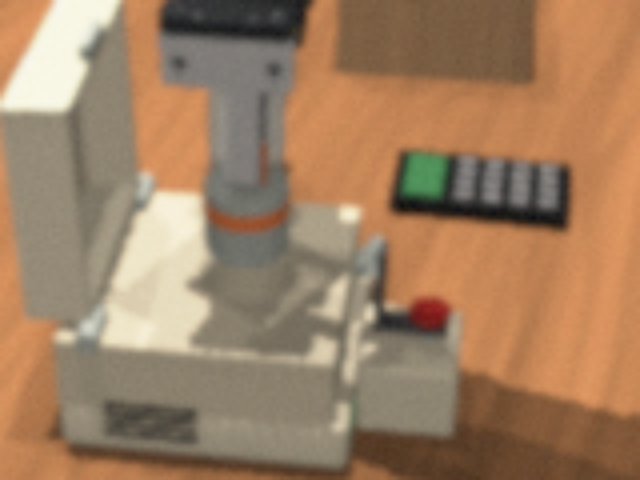

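The side view shows the jar hanging upright over the nest, with its base at about (248,262).

Converted, 17 mm / 1000 = 0.017, 14 mm / 1000 = 0.014.

```bash
echo '{"dx":[-0.0006,-0.0008,-0.0008,-0.0008],"dy":[0.002,0.0034,0.0034,0.0034],"dz":[0.006,0.014,0.017,0.017],"drx":[0,0,0,0],"dry":[0,0,0,0],"drz":[0,0,0,0]}' | python3 nudge.py | grep -E 'pos|rot|gap|force'; python3 to.py 538.4 -104.5 130
```

```text
eef_pos: [538.1, -105.6, 137.0]
eef_rot: [3.142, -0.001, 0.176]
wrist_force: [-0.1, -0.1, -2.5]
finger_gap: 23.3
finger_force: 29.8
12.95 goal [ 538.4 -104.5  130. ] shift [ 0.5 -1.   7. ] rot [ 0.    -0.001 -0.002]
```

Converted, 7 mm / 1000 = 0.007, 5 mm / 1000 = 0.005.

```bash
echo '{"dx":[0.0002,0.0002,0.0002,0.0002],"dy":[-0.0005,-0.0005,-0.0005,-0.0005],"dz":[0.002,0.005,0.007,0.007],"drx":[0,0,0,0],"dry":[0,0,0,0],"drz":[0,0,0,0]}' | python3 nudge.py | grep -E 'pos|rot|gap|force'
```

```text
eef_pos: [538.4, -105.1, 130.5]
eef_rot: [3.141, -0.001, 0.176]
wrist_force: [0.0, -0.4, -3.6]
finger_gap: 23.4
finger_force: 29.8
```

Converted, 6 mm / 1000 = 0.006, 4 mm / 1000 = 0.004.

```bash
echo '{"dx":[0,0,0,0],"dy":[0,0,0,0],"dz":[0.002,0.004,0.006,0.006],"drx":[0,0,0,0],"dry":[0,0,0,0],"drz":[0,0,0,0]}' | python3 nudge.py | grep -E 'pos|rot|gap|force'
```

```text
eef_pos: [538.4, -105.1, 124.4]
eef_rot: [3.141, -0.001, 0.176]
wrist_force: [0.5, 0.5, -3.9]
finger_gap: 23.6
finger_force: 29.8
```

Converted, 13 mm / 1000 = 0.013, 11 mm / 1000 = 0.011.

```bash
echo '{"dx":[0,0,0,0,0],"dy":[0,0,0,0,0],"dz":[0.004,0.008,0.011,0.013,0.013],"drx":[0,0,0,0,0],"dry":[0,0,0,0,0],"drz":[0,0,0,0,0]}' | python3 nudge.py | grep -E 'pos|rot|gap|force'
```

```text
eef_pos: [538.4, -105.1, 111.4]
eef_rot: [3.141, -0.001, 0.176]
wrist_force: [-0.1, 0.3, -3.8]
finger_gap: 23.5
finger_force: 29.8
```

Converted, 15 mm / 1000 = 0.015, 13 mm / 1000 = 0.013.

```bash
echo '{"dx":[0,0,0,0,0],"dy":[0,0,0,0,0],"dz":[0.005,0.009,0.013,0.015,0.015],"drx":[0,0,0,0,0],"dry":[0,0,0,0,0],"drz":[0,0,0,0,0]}' | python3 nudge.py | grep -E 'pos|rot|gap|force'
```

```text
eef_pos: [538.5, -105.1, 96.4]
eef_rot: [3.141, -0.001, 0.176]
wrist_force: [-0.4, -0.1, -3.6]
finger_gap: 23.3
finger_force: 29.8
```

Converted, 2 mm / 1000 = 0.002, 1 mm / 1000 = 0.001.

```bash
echo '{"dx":[0,0,0],"dy":[0,0,0],"dz":[0.001,0.002,0.002],"drx":[0,0,0],"dry":[0,0,0],"drz":[0,0,0]}' | python3 nudge.py | grep -E 'pos|rot|gap|force'
```

```text
eef_pos: [538.6, -105.1, 94.7]
eef_rot: [3.141, -0.002, 0.176]
wrist_force: [0.6, 0.4, -3.2]
finger_gap: 23.2
finger_force: 29.8
```

Converted, 2 mm / 1000 = 0.002, 1 mm / 1000 = 0.001.

```bash
echo '{"dx":[0,0,0],"dy":[0,0,0],"dz":[0.001,0.002,0.002],"drx":[0,0,0],"dry":[0,0,0],"drz":[0,0,0]}' | python3 nudge.py | grep -E 'pos|rot|gap|force'
```

```text
eef_pos: [538.5, -105.1, 92.6]
eef_rot: [3.141, -0.002, 0.176]
wrist_force: [-0.1, -0.2, -3.2]
finger_gap: 23.5
finger_force: 29.8
```

Converted, 1 mm / 1000 = 0.001.

```bash
echo '{"dx":[0,0,0],"dy":[0,0,0],"dz":[0.001,0.001,0.001],"drx":[0,0,0],"dry":[0,0,0],"drz":[0,0,0]}' | python3 nudge.py | grep -E 'pos|rot|gap|force'
```

```text
eef_pos: [538.7, -105.2, 91.9]
eef_rot: [3.141, -0.002, 0.176]
wrist_force: [-0.0, 0.3, -1.5]
finger_gap: 23.6
finger_force: 29.8
```

Converted, 0.8 mm / 1000 = 0.0008.

```bash
echo '{"dx":[0,0,0],"dy":[0,0,0],"dz":[0.0008,0.0008,0.0008],"drx":[0,0,0],"dry":[0,0,0],"drz":[0,0,0]}' | python3 nudge.py | grep -E 'pos|rot|gap|force'
```

```text
eef_pos: [539.0, -105.3, 91.8]
eef_rot: [3.14, -0.003, 0.176]
wrist_force: [-0.8, -1.0, 4.4]
finger_gap: 23.5
finger_force: 29.9
```

Converted, -0.8 mm / 1000 = -0.0008.

```bash
echo '{"dx":[0,0,0,0],"dy":[0,0,0,0],"dz":[-0.0008,-0.0008,-0.0008,-0.0008],"drx":[0,0,0,0],"dry":[0,0,0,0],"drz":[0,0,0,0]}' | python3 nudge.py 50 | grep -E 'pos|gap|force';  echo '{"dx":[0,0,0,0,0],"dy":[0,0,0,0,0],"dz":[-0.008,-0.03,-0.075,-0.12,-0.165],"drx":[0,0,0,0,0],"dry":[0,0,0,0,0],"drz":[0,0,0,0,0]}' | python3 nudge.py | grep -E 'pos|gap|force'; echo '{"dx":[0,0.02,0.06,0.1,0.14],"dy":[0,0,0,0,0],"dz":[-0.02,-0.03,-0.03,-0.03,-0.03],"drx":[0,0,0,0,0],"dry":[0,0,0,0,0],"drz":[0,0,0,0,0]}' | python3 nudge.py 0 10| grep -E 'pos|gap|force'; python3 to.py 131 0 275 m;python3 to.py 131 0 215 m
```

```text
eef_pos: [538.6, -105.1, 91.7]
wrist_force: [-0.8, 0.5, -0.2]
finger_gap: 49.3
finger_force: 0.0
eef_pos: [537.9, -105.0, 259.2]
wrist_force: [0.2, 0.3, -0.8]
finger_gap: 49.7
finger_force: 0.0
eef_pos: [677.2, -80.2, 287.9]
wrist_force: [0.2, 0.0, 0.8]
finger_gap: 13.4
finger_force: 0.0
17.35 goal [681.9 -78.3 275. ] shift [ 4.9 -1.1 12.9] rot [ 0.001 -0.003 -0.002]
17.35 goal [681.9 -78.3 215. ] shift [ 4.8 -1.1 72.9] rot [ 0.001 -0.003 -0.002]
```

Check the jar and lid from the top, as far as the arm allows, and measure the lid's height and the jar's knob from the side.

Converted, 5 mm / 1000 = 0.005, 4.8 mm / 1000 = 0.0048.

```bash
echo '{"dx":[0.004,0.0048,0.0048],"dy":[-0.001,-0.001,-0.001],"dz":[0,0.005,0.005],"drx":[0,0,0],"dry":[0,0,0],"drz":[0,0,0]}' | python3 nudge.py | grep -E 'pos|gap|force'; python3 to.py 131 0 215 m
python3 - <<'E'
from h import *
p,d=vision.camera("side"); cv2.imwrite("pics/l.png",cv2.resize(p[120:270,200:360,::-1],(640,600)))
E
```

```text
eef_pos: [679.9, -78.9, 281.8]
wrist_force: [0.0, -0.6, -0.5]
finger_gap: 0.7
finger_force: 0.0
17.65 goal [681.9 -78.3 215. ] shift [ 2.  -0.3 66.8] rot [ 0.001 -0.001 -0.002]
```

View pics/l.png

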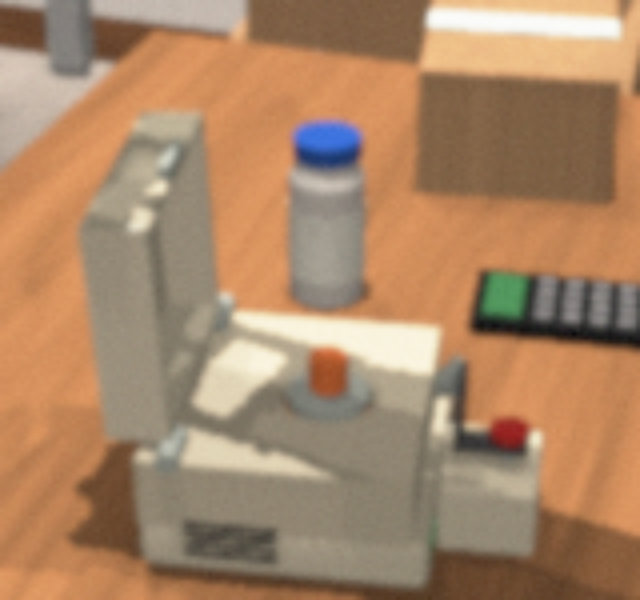

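The jar sits upright in the nest with its knob at (328,370), and the lid stands open. I'll come down behind the lid and then push it over.

```bash
echo '{"dx":[0.001,0.002,0.002,0.002,0.002],"dy":[0,0,0,0,0],"dz":[0.015,0.035,0.055,0.066,0.066],"drx":[0,0,0,0,0],"dry":[0,0,0,0,0],"drz":[0,0,0,0,0]}' | python3 nudge.py | grep -E 'pos|force';python3 to.py 124 0 213 m
```

```text
eef_pos: [681.9, -78.7, 215.5]
wrist_force: [1.0, 0.0, 0.9]
finger_force: 0.0
18.2 goal [675.  -79.5 213. ] shift [-6.9 -0.3  2.5] rot [ 0.    -0.    -0.003]
```

Converted, -14 mm / 1000 = -0.014, -12 mm / 1000 = -0.012.

```bash
echo '{"dx":[-0.003,-0.006,-0.009,-0.012,-0.014],"dy":[0,0,0,0,0],"dz":[0,0,0,0,0],"drx":[0,0,0,0,0],"dry":[0,0,0,0,0],"drz":[0,0,0,0,0]}' | python3 nudge.py | grep -E 'pos|force';python3 to.py 119 0 212 m
```

```text
eef_pos: [669.2, -80.9, 216.9]
wrist_force: [3.9, 1.1, 2.3]
finger_force: 1.7
18.7 goal [670.1 -80.4 212. ] shift [ 1.  -0.3  4.9] rot [ 0.001 -0.004 -0.002]
```

Converted, -30 mm / 1000 = -0.03, -24 mm / 1000 = -0.024.

```bash
echo '{"dx":[-0.006,-0.012,-0.018,-0.024,-0.03],"dy":[0,0,0,0,0],"dz":[-0.001,-0.002,-0.003,-0.004,-0.004],"drx":[0,0,0,0,0],"dry":[0,0,0,0,0],"drz":[0,0,0,0,0]}' | python3 nudge.py | grep -E 'pos|force';python3 to.py 65 0 220 m
```

```text
eef_pos: [639.0, -86.3, 220.3]
wrist_force: [3.5, -0.5, 4.2]
finger_force: 2.2
19.2 goal [617. -90. 220.] shift [-22.3  -0.2   0.3] rot [ 0.001 -0.002 -0.002]
```

Mill x is now about 87. Next waypoint is (53, 219).

Converted, -34 mm / 1000 = -0.034, -28 mm / 1000 = -0.028.

```bash
echo '{"dx":[-0.007,-0.014,-0.021,-0.028,-0.034],"dy":[0,0,0,0,0],"dz":[0,0,0.0005,0.001,0.002],"drx":[0,0,0,0,0],"dry":[0,0,0,0,0],"drz":[0,0,0,0,0]}' | python3 nudge.py | grep -E 'pos|force';python3 to.py 39 0 216 m
```

```text
eef_pos: [605.3, -92.3, 218.0]
wrist_force: [2.2, -0.5, 6.4]
finger_force: 2.4
19.7 goal [591.4 -94.6 216. ] shift [-14.1  -0.2   2. ] rot [ 0.001 -0.002 -0.002]
```

The rows are not in the units I measure in: shifts go in shares of 100 cm and turns go in shares of 360 degrees. I convert before sending: -30 mm / 1000 = -0.03, -24 mm / 1000 = -0.024.

```bash
echo '{"dx":[-0.006,-0.012,-0.018,-0.024,-0.03],"dy":[0,0,0,0,0],"dz":[0.001,0.003,0.005,0.007,0.009],"drx":[0,0,0,0,0],"dry":[0,0,0,0,0],"drz":[0,0,0,0,0]}' | python3 nudge.py | grep -E 'pos|force';python3 to.py 14.6 0 206.6 m
```

```text
eef_pos: [575.8, -97.6, 208.7]
wrist_force: [2.2, -1.0, 2.3]
finger_force: 2.1
20.2 goal [567.4 -98.9 206.6] shift [-8.5 -0.1  2.1] rot [ 0.001 -0.001 -0.002]
```

Converted, -30 mm / 1000 = -0.03, -24 mm / 1000 = -0.024.

```bash
echo '{"dx":[-0.006,-0.012,-0.018,-0.024,-0.03],"dy":[0,0,0,0,0],"dz":[0.0025,0.005,0.0085,0.012,0.016],"drx":[0,0,0,0,0],"dry":[0,0,0,0,0],"drz":[0,0,0,0,0]}' | python3 nudge.py | grep -E 'pos|force';python3 to.py -26.5 0 174.5 m
```

```text
eef_pos: [546.4, -102.6, 192.4]
wrist_force: [4.9, 0.1, 0.9]
finger_force: 1.7
20.7 goal [ 526.9 -106.2  174.5] shift [-19.9   0.2  17.8] rot [ 0.    -0.002 -0.002]
```

Converted, -19 mm / 1000 = -0.019, 18 mm / 1000 = 0.018.

```bash
echo '{"dx":[-0.004,-0.008,-0.012,-0.0155,-0.019],"dy":[0,0,0,0,0],"dz":[0.0035,0.007,0.011,0.0145,0.018],"drx":[0,0,0,0,0],"dry":[0,0,0,0,0],"drz":[0,0,0,0,0]}' | python3 nudge.py | grep -E 'pos|force';python3 to.py -41.6 0 153 m
```

```text
eef_pos: [528.0, -105.9, 174.5]
wrist_force: [4.3, -0.4, 2.4]
finger_force: 1.7
21.2 goal [ 512.1 -108.9  153. ] shift [-16.3   0.1  21.4] rot [ 0.001 -0.002 -0.002]
```

Converted, 21 mm / 1000 = 0.021, 17 mm / 1000 = 0.017.

```bash
echo '{"dx":[-0.003,-0.006,-0.0095,-0.013,-0.016],"dy":[0,0,0,0,0],"dz":[0.004,0.008,0.0125,0.017,0.021],"drx":[0,0,0,0,0],"dry":[0,0,0,0,0],"drz":[0,0,0,0,0]}' | python3 nudge.py | grep -E 'pos|force';python3 to.py -50 0 139 m
```

```text
eef_pos: [512.3, -108.7, 153.3]
wrist_force: [3.7, -0.3, 3.4]
finger_force: 1.8
21.7 goal [ 503.8 -110.4  139. ] shift [-8.7  0.1 14.3] rot [ 0.    -0.002 -0.002]
```

Converted, 12 mm / 1000 = 0.012, 9 mm / 1000 = 0.009.

```bash
echo '{"dx":[-0.0015,-0.003,-0.0045,-0.0055,-0.0055],"dy":[0,0,0,0,0],"dz":[0.003,0.006,0.009,0.012,0.012],"drx":[0,0,0,0,0],"dry":[0,0,0,0,0],"drz":[0,0,0,0,0]}' | python3 nudge.py | grep -E 'pos|force';python3 to.py -52 0 130 m
```

```text
eef_pos: [506.7, -109.7, 141.3]
wrist_force: [0.2, -0.4, 4.0]
finger_force: 2.3
22.2 goal [ 501.8 -110.7  130. ] shift [-5.   0.1 11.3] rot [ 0.    -0.001 -0.002]
```

Converted, 5 mm / 1000 = 0.005, -1.5 mm / 1000 = -0.0015.

```bash
echo '{"dx":[-0.0005,-0.001,-0.0015,-0.002,-0.002],"dy":[0,0,0,0,0],"dz":[0.001,0.002,0.003,0.004,0.005],"drx":[0,0,0,0,0],"dry":[0,0,0,0,0],"drz":[0,0,0,0,0]}' | python3 nudge.py | grep -E 'pos|force'
```

```text
eef_pos: [505.3, -110.0, 137.4]
wrist_force: [-3.4, 0.9, 13.6]
finger_force: 6.7
```

Converted, 2.5 mm / 1000 = 0.0025, 2 mm / 1000 = 0.002.

```bash
echo '{"dx":[0,-0.0002,-0.0004,-0.0004],"dy":[0,0,0,0],"dz":[0.001,0.002,0.0025,0.0025],"drx":[0,0,0,0],"dry":[0,0,0,0],"drz":[0,0,0,0]}' | python3 nudge.py | grep -E 'pos|force'
```

```text
eef_pos: [504.5, -110.2, 134.3]
wrist_force: [-1.9, -1.1, 5.7]
finger_force: 3.3
```

Converted, 2 mm / 1000 = 0.002, 1 mm / 1000 = 0.001.

```bash
echo '{"dx":[0,0,0],"dy":[0,0,0],"dz":[0.001,0.002,0.002],"drx":[0,0,0],"dry":[0,0,0],"drz":[0,0,0]}' | python3 nudge.py | grep -E 'pos|force'
```

```text
eef_pos: [503.9, -110.3, 132.1]
wrist_force: [-7.2, -1.3, 8.4]
finger_force: 3.8
```

Converted, 1.2 mm / 1000 = 0.0012, 0.7 mm / 1000 = 0.0007.

```bash
echo '{"dx":[-0.0003,-0.0005,-0.0005],"dy":[0,0,0],"dz":[0.0007,0.0012,0.0012],"drx":[0,0,0],"dry":[0,0,0],"drz":[0,0,0]}' | python3 nudge.py | grep -E 'pos|force'
```

```text
eef_pos: [503.5, -110.4, 131.0]
wrist_force: [-5.4, -1.3, 7.8]
finger_force: 4.0
```

Converted, 1 mm / 1000 = 0.001, 0.5 mm / 1000 = 0.0005.

```bash
echo '{"dx":[0,0,0],"dy":[0,0,0],"dz":[0.0005,0.001,0.001],"drx":[0,0,0],"dry":[0,0,0],"drz":[0,0,0]}' | python3 nudge.py | grep -E 'pos|force'
```

```text
eef_pos: [503.5, -110.4, 129.8]
wrist_force: [-5.7, -2.5, 6.5]
finger_force: 3.3
```

Converted, 0.8 mm / 1000 = 0.0008, 0.5 mm / 1000 = 0.0005.

```bash
echo '{"dx":[0,0,0],"dy":[0,0,0],"dz":[0.0005,0.0008,0.0008],"drx":[0,0,0],"dry":[0,0,0],"drz":[0,0,0]}' | python3 nudge.py | grep -E 'pos|force'
```

```text
eef_pos: [503.5, -110.4, 129.0]
wrist_force: [-5.1, -1.2, 6.4]
finger_force: 3.4
```

Converted, 0.7 mm / 1000 = 0.0007, 0.5 mm / 1000 = 0.0005.

```bash
echo '{"dx":[0,0,0],"dy":[0,0,0],"dz":[0.0005,0.0007,0.0007],"drx":[0,0,0],"dry":[0,0,0],"drz":[0,0,0]}' | python3 nudge.py | grep -E 'pos|force'
```

```text
eef_pos: [503.5, -110.4, 128.6]
wrist_force: [-7.1, -1.0, 9.7]
finger_force: 4.9
```

Converted, 0.5 mm / 1000 = 0.0005.

```bash
echo '{"dx":[0,0],"dy":[0,0],"dz":[0.0005,0.0005],"drx":[0,0],"dry":[0,0],"drz":[0,0]}' | python3 nudge.py | grep -E 'pos|force'
```

```text
eef_pos: [503.4, -110.4, 128.3]
wrist_force: [-9.2, -0.2, 13.7]
finger_force: 6.6
```

Hard stop reached. I'll back off slowly and see whether the lid follows.

Converted, -5 mm / 1000 = -0.005, -3 mm / 1000 = -0.003.

```bash
echo '{"dx":[0,0,0,0,0],"dy":[0,0,0,0,0],"dz":[-0.001,-0.002,-0.003,-0.005,-0.005],"drx":[0,0,0,0,0],"dry":[0,0,0,0,0],"drz":[0,0,0,0,0]}' | python3 nudge.py | grep -E 'pos|force'
```

```text
eef_pos: [504.2, -110.2, 132.9]
wrist_force: [0.3, -0.6, -0.1]
finger_force: 0.0
```

No force at z 132.9, so the lid is latched. I'll retreat and verify.

Converted, -120 mm / 1000 = -0.12, -100 mm / 1000 = -0.1.

```bash
echo '{"dx":[0,0,0,-0.02,-0.05],"dy":[0,0,0,0.04,0.075],"dz":[-0.02,-0.06,-0.1,-0.12,-0.12],"drx":[0,0,0,0,0],"dry":[0,0,0,0,0],"drz":[0,0,0,0,0]}' | python3 nudge.py | grep -E 'pos|force'; echo '{"dx":[-0.03,-0.06,-0.09,-0.1,-0.1],"dy":[0.03,0.06,0.09,0.11,0.11],"dz":[0,0,0,0,0],"drx":[0,0,0,0,0],"dry":[0,0,0,0,0],"drz":[0,0,0,0,0]}' | python3 nudge.py | grep -E 'pos|force'
python3 - <<'E'
from h import *
s,_=vision.camera("side"); t,_=vision.camera("top")
cv2.imwrite("pics/end.png",np.hstack([cv2.resize(s[120:420,120:400,::-1],(400,428)),cv2.resize(t[130:300,100:260+200,::-1],(400,428))]))
E
```

```text
eef_pos: [468.8, -193.6, 255.7]
wrist_force: [0.8, -0.4, -0.2]
finger_force: 0.0
eef_pos: [387.6, -320.4, 252.5]
wrist_force: [1.5, -0.5, 0.5]
finger_force: 0.0
```

View pics/end.png

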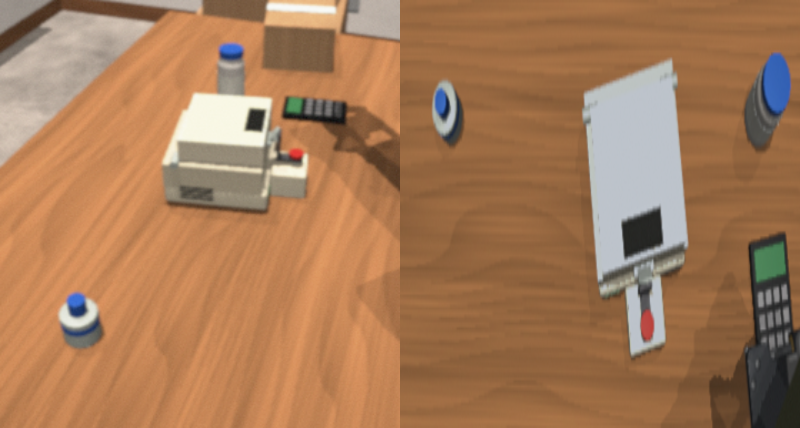

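The lid is shut and latched, the other objects are undisturbed, and the arm is clear at z 252.

```bash
python3 -c "
from cell import manip, vision, sign_off
print(sign_off())"
```

```text
the job is handed in; nothing more can be done
None
```

I handed the job in at about 24 s: the orange jar is home in the nest and the lid is latched shut. No force reading passed 14 N on the button or the lid, but on my first try at the button the finger bracket pressed on the latch nose (about 9 N) before I tilted the tool.

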